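Stow a drive module and snap the slide-top case shut

TASK

Lay the drive module (green board with a finned aluminium cooler) flat in the open part of the grey case without dropping it, then slide the blue lid along its grooves, pushing on its yellow bar, until it snaps over the red ridge and is fully home. The case is loose and slides away before the ridge gives, so it must come to bear against the black buffer of the steel stop, which is set differently each time; push gently and feel for the end, do not ram the lid, and do not knock over the screw jar.

Things in the scene. Friction and masses are not known exactly. Their poses are not given: they have to be found in the camera images.
- stop: Steel bar bolted to the bench, 30 mm (x) by 170 mm (y) by 30 mm high; it cannot move. Origin: centre of its underside. In front of its -x face, towards the case, stands its adjustable buffer: a black rubber block 90 mm (y) by 22 mm high on two brass rods, whose front is 10 to 48 mm out from that face. Its setting differs each time and is not reported; it holds against 80 N.
- case: Loose grey plastic case, about 0.6 kg, 170 (x) by 100 (y) by 39 mm high, its +x end 55 to 75 mm short of the stop's -x face (7 to 65 mm short of the buffer), within 0.06 rad of square to it; it starts to slide at about 3 to 6 N. Origin: centre of its underside; z up. The lid closes towards its +x, which points at the stop. Its -x end is open above 27 mm, so that the lid runs out over it.
- case_floor (a point): On the case's inner floor, 4 mm above its underside, at the middle of the part the lid leaves open at the start (case x = +23 mm). Inside: 84 mm wide, case x = -81 to +61 mm; beyond that a solid 23 mm high ledge carries the ridge. Walls 28 mm high to the lid's underside; above them the grooves, roofed by lips up to 39 mm high, 76 mm apart. At least x = -14 to +61 mm is open.
- lid_center (a point): Centre of the top face of the blue lid plate, axes as the case's: 166 (x) by 89 (y) by 7 mm, 80 g, loose, slippery (friction 0.25), held in the case's grooves with 1 to 1.5 mm of play; 35 mm above the case's underside, at case x = -2 mm when home. It slides with 1 N or less until about 17 mm before home, where its front edge meets the ridge.
- lid_bar (a point): Centre of the yellow bar on the lid's -x end, 8 (x) by 64 (y) by 16 mm high, outer face flush with the lid's end: both can be pushed from behind. 43 mm above the case's underside; at case x = -81 mm when fully home, 95 to 105 mm farther out at the start. Forcing the ridge takes 8 to 13 N with the case braced; then it snaps in and meets a hard wall. Over 30 N of push is ramming.
- ridge (a joint): How far the sprung ridge is pressed down, in m: 0 = up (also when the lid is home, with its underside's cross groove over the ridge), about 0.002 to 0.0035 = pressed down by the lid's front edge.
- ridge_top (a point): Crest of the red sprung ridge, a 44 mm long round bar of 8 mm radius lying across the case near its +x end (x = 69.5 mm), standing 3.5 mm above the groove's floor when up. Hidden below the lid when shut.
- module_center (a point): Centre of the loose drive module, 50 mm (x) by 30 mm (y) by 12 mm high, 50 g: green board with a finned aluminium cooler. It lies flat on the bench, z up, beyond the stop.
- jar: Closed glass jar of screws with a black cap, 52 mm across, 62 mm high, loose, 160 g. Origin: centre of its underside, z up.
Mind the look-alikes: they are no part of the job. Of the things that look like the part that bears module_center, the middle-sized one is meant.

How it is judged:
On the way:
1. the module lies flat inside the case, released, while the lid is still open (x of module_center in the frame of case between -0.08 and 0.06 m and y of module_center in the frame of case between -0.041 and 0.041 m and z of module_center in the frame of case between 0.004 and 0.017 m and angle between module_center's own z axis and vertical below 0.25 rad and contact force between the fingers and module below 0.1 N and x of lid_bar in the frame of case below -0.13 m), for 0.2 s.
At the end, for the whole second after the job is handed in: The lid is within 2.5 mm of fully home in its grooves with the ridge sprung up into its cross groove (pressed less than 1.2 mm), the module lies flat inside the case (within 0.25 rad), and the case stands flat on the bench; everything released and at rest (x of module_center in the frame of case between -0.08 and 0.06 m and y of module_center in the frame of case between -0.041 and 0.041 m and z of module_center in the frame of case between 0.004 and 0.017 m and angle between module_center's own z axis and vertical below 0.25 rad and contact force between the fingers and module below 0.1 N and x of lid_bar in the frame of case between -0.0835 and -0.078 m and z of lid_bar in the frame of case between 0.039 and 0.048 m and value of joint ridge below 0.0012 m and angle between case's own z axis and vertical below 0.08 rad and height (world z) of case below 0.006 m and linear speed of each of case, lid below 0.02 m/s); the robot touches nothing.
It fails at once if the lid is rammed: more than 30 N from the fingers (contact force between the fingers and lid above 30 N).
It fails at once if the module is dropped (more than about 4 cm of free fall) or flung (linear speed of module above 0.9 m/s and contact force between the fingers and module below 0.05 N).
It fails at once if the screw jar is knocked over (angle between jar's own z axis and vertical above 0.5 rad).
It also fails if it takes over 58 s, if anything falls off the work surface, if the arm or the gripper's body presses on something with over 40 N, if the wrist force passes 120 N, or if a joint passes its speed limit or range.

ROBOT

A 7-joint arm with a two-finger parallel gripper is mounted at the origin on the work surface. World frame = base frame: x ahead of the robot, y to its left, z up, the work surface at z = 0. Lengths are in m, angles in rad, forces in N, time in s.
With the tool pointing down it reaches from about 0.425 to 0.925 m from the base axis. Payload 6.8 kg.
Tool frame: the origin (TCP) lies on the front face of the gripper's body, between the roots of the fingers; the fingertips stand 73 mm ahead of it and the grasp point (between the pads) lies 54 mm ahead of it (env.nose_length is the distance from the TCP to the fingertips, in m); z points along the fingers, y is the direction in which the jaws open and shut (so a half turn about z gives the same grasp; the last joint's range is limited). The gripper opens to 85 mm and grips with 20 to 120 N. Pads are 22 mm wide; open, the fingers measure 114 mm over their backs; the gripper's body (76 mm by 85 mm) begins 54 mm behind the grasp point. The pads swing forward as they close: fully open they stand 13 mm farther back than shut.
Start: joints at [-1.209, 0.477, 0.022, 1.555, -0.011, 1.109, -0.083], TCP at [0.306, 0.602, 0.304] pointing down, gripper open.
Joint ranges: [-2.96, 2.96], [-0.34, 2.1], [-1.41, 1.46], [0.24, 2.44], [-1.37, 4.51], [0.17, 1.92], [-2.96, 2.96]. Speed limits (rad/s): [2.39, 2.39, 3.14, 3.14, 3.14, 3.14, 3.14].

INTERFACE

Orientations are given as a unit quaternion [w, x, y, z].
In Python, from cell import env, kin, camera, calibration, job gives the robot as it stands. The module is installed in compiled form; this text tells all that it offers. Calls block until the motion is done:
- env.reach(position, orientation): joint-space move of the TCP to a pose.
- env.movel(position, velocity=0.15, rot=None, stop_force=None): straight line of the TCP; rot=None keeps the orientation; velocity is the mean speed in m/s. With stop_force (N) it stops when the force on the tool has changed by that much, and returns True; else False.
- env.goto_joints(angles): joint-space move.
- env.grip(opening, f_grip=None): finger opening in m; f_grip is the grip in N (None keeps the last); returns when the fingers have stopped.
- env.dwell(seconds).
- kin.inverse_kinematics(position, orientation): joint angles nearest the present ones, or None.
- env.get_state(): the state.
- camera(name): name is "side" or "top" or "wrist"; returns (picture, depth): 384x512x3 uint8, blue, green, red; 384x512 float32, m along the optical axis (not along the pixel's ray), 0 where there is no reading.
- calibration(name): a dict with "fx", "fy", "cx", "cy" (pixels), "rvec" (rotation vector, rad) and "tvec" (3), from world to camera coordinates, as OpenCV has them. Camera axes: x right, y down, z forward; pixel columns grow to the right and rows downward; lengths in m; the calibration is good to about 2 mm. A picture is of the moment at which its call begins: read the wrist's pose just before it. calibration takes no time and is no camera call; for the wrist camera it gives the pose at the moment of the call.
A pose or a line that the arm cannot do raises env.PlanningError and nothing moves.
- job.job_done(): hands the job in, once; it reports no verdict.
The state is a dict: "time": time; "qpos": joint angles; "joint_velocities": joint speeds; "joint_torque": joint torques, N m; "tcp_pos": TCP position; "orientation": TCP orientation; "force": force on the tool from outside, world axes, zero at the start; "torque": the same for the moment, N m; "opening": finger opening in m.
Only numpy, scipy, OpenCV 4.12 (cv2) and the standard library are available. Lean on these libraries where they do the work, as an engineer would, in place of code of your own. Each camera call takes 0.05 s, during which the arm holds its last target.

## Working session

There is one attempt and no reset: what is moved stays moved. The work goes in short steps, each a Python script; the robot and the scene stay as the last script left them, time stands still between calls to the robot, and variables do not carry over. Pictures are saved under pics/ and viewed, and the job is handed in when it is done.

```bash
mkdir -p pics; ls; python3 - <<'E'
from cell import env,kin,camera,calibration,job
import cv2,numpy as np
for n in("side","top","wrist"):
    c=calibration(n);p,d=camera(n)
    np.savez(f"{n}0.npz",p=p,d=d,**{k:np.array(v) for k,v in c.items()})
    cv2.imwrite(f"pics/{n}0.png",p)
    print(n,c,(d>0).mean())
s=env.get_state();print(s["time"],s["tcp_pos"],s["orientation"],s["force"],s["opening"],env.nose_length)
E
```

```text
pics
side {'fx': 423.8674083915226, 'fy': 423.8674083915226, 'cx': 258.75611215442615, 'cy': 190.21304457178385, 'rvec': array([ 2.26685187, -0.78183917,  0.30774696]), 'tvec': array([-0.48638933,  0.27801074,  0.76239292])} 0.9962717692057291
top {'fx': 368.60712435736195, 'fy': 368.60712435736195, 'cx': 256.554363744819, 'cy': 194.25000935388633, 'rvec': array([ 2.11108182, -2.16617325,  0.17677003]), 'tvec': array([-0.02638065,  0.60953206,  0.9380766 ])} 0.9959615071614584
wrist {'fx': 287.19219598329613, 'fy': 287.19219598329613, 'cx': 255.04046248365128, 'cy': 183.93849500981725, 'rvec': array([-2.46556403, -1.51409917, -0.21197969]), 'tvec': array([-0.67398166, -0.03569109,  0.3805113 ])} 0.9960479736328125
0.15 [0.30541294 0.60156147 0.30313093] [-1.24963424e-04  2.32743400e-01  9.72537909e-01 -7.13847092e-04] [-0.17374168 -0.28168167  0.20876286] 0.0852257002860798 0.0726
```

View pics/top0.png

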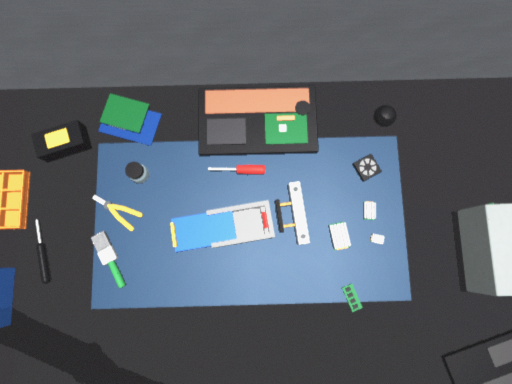

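View pics/side0.png

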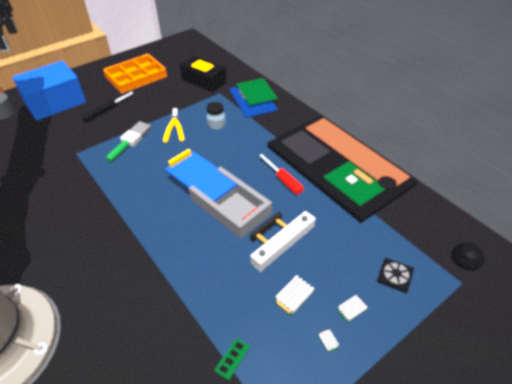

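View pics/wrist0.png

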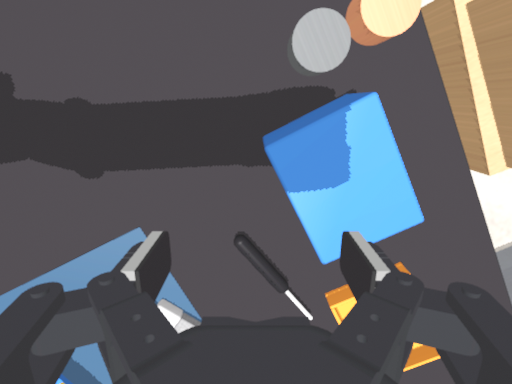

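```bash
cat > h.py <<'E'
import numpy as np,cv2
class V:
    def __init__(s,f):
        z=np.load(f);s.p=z['p'];s.d=z['d'];s.R=cv2.Rodrigues(z['rvec'])[0];s.t=z['tvec'].ravel()
        s.fx,s.fy,s.cx,s.cy=[float(z[k]) for k in('fx','fy','cx','cy')];s.C=-s.R.T@s.t
    def ray(s,uv):
        uv=np.atleast_2d(uv).astype(float);r=np.c_[(uv[:,0]-s.cx)/s.fx,(uv[:,1]-s.cy)/s.fy,np.ones(len(uv))]
        return r@s.R
    def plane(s,uv,z):
        r=s.ray(uv);return s.C+r*((z-s.C[2])/r[:,2])[:,None]
    def cloud(s):
        v,u=np.mgrid[:s.d.shape[0],:s.d.shape[1]];r=s.ray(np.c_[u.ravel(),v.ravel()])
        return (s.C+r*s.d.ravel()[:,None]).reshape(*s.d.shape,3)
    def px(s,P):
        q=s.R@np.asarray(P)+s.t;return np.array([s.fx*q[0]/q[2]+s.cx,s.fy*q[1]/q[2]+s.cy])
def snap(n,f):
    from cell import camera,calibration
    c=calibration(n);p,d=camera(n)
    np.savez(f,p=p,d=d,**{k:np.array(v) for k,v in c.items()})
    return V(f)
def comps(v,m,z,amin=20):
    n,l,st,c=cv2.connectedComponentsWithStats(m.astype(np.uint8))
    P=v.cloud();out=[]
    for i in range(1,n):
        if st[i,4]<amin: continue
        k=l==i;co=cv2.findContours(k.astype(np.uint8),0,2)[0][0][:,0]
        r=cv2.minAreaRect(v.plane(co,z)[:,:2].astype(np.float32)*1000)
        out.append((st[i,4],c[i],r,np.median(P[k][:,2]),np.percentile(P[k][:,2],95)))
    return out
E
python3 - <<'E'
from h import *
np.set_printoptions(precision=4,suppress=True)
t=V('top0.npz');print(t.C,t.plane([[256,192],[300,192]],0))
b,g,r=[t.p[...,i].astype(int) for i in range(3)]
hsv=cv2.cvtColor(t.p,cv2.COLOR_BGR2HSV);H,S,Vv=[hsv[...,i].astype(int) for i in range(3)]
M={'yellow':((H>20)&(H<35)&(S>120)&(Vv>120),.043),'blue':((H>100)&(H<112)&(S>180)&(Vv>150),.035),'red':(((H<8)|(H>172))&(S>150)&(Vv>100),.03),'white':((S<60)&(Vv>170),.012),'grey':((S<70)&(Vv>100),.035)}
for k,(m,z) in M.items():
    print(k)
    for a in comps(t,m,z,15):
        if 90<a[1][0]<420 and 130<a[1][1]<310: print(a[0],a[1],[np.round(x,1) for x in a[2]],np.round(a[3:],4))
for rc,nm in (((155,150,300,290),'a'),((280,160,420,320),'b')):
    x0,y0,x1,y1=rc
    im=cv2.resize(t.p[y0:y1,x0:x1],None,fx=5,fy=5,interpolation=cv2.INTER_CUBIC)[:600,:800];cv2.imwrite(f'pics/crop{nm}.png',im)
s=V('side0.npz');cv2.imwrite('pics/cropc.png',cv2.resize(s.p[140:350,150:350],None,fx=2.8,fy=2.8,interpolation=cv2.INTER_CUBIC))
E
```

```text
[ 0.4499 -0.0366  1.0239] [[ 0.6231 -0.041   0.    ]
 [ 0.62   -0.1649  0.    ]]
yellow
31 [134.5484 211.871 ] [array([570.8, 289.8]), array([49.9, 10.8]), np.float64(67.0)] [0.0094 0.0133]
49 [122.1224 217.7755] [array([554.2, 316.2]), array([81.5,  8.9]), np.float64(41.9)] [0.0088 0.0129]
blue
red
196 [250.051  169.0357] [array([682.9, -27.3]), array([74.7, 22.6]), np.float64(88.5)] [0.0212 0.0262]
30 [263.8667 219.5667] [array([542.4, -60.1]), array([35.9,  5.7]), np.float64(5.5)] [0.0289 0.0332]
white
16 [366.875  160.4375] [array([ 701.8, -356.8]), array([11.5, 11.6]), np.float64(88.5)] [0.0117 0.0144]
18 [362.0556 162.7222] [array([ 697.2, -343.2]), array([11.2, 13.1]), np.float64(60.5)] [0.0119 0.0163]
17 [371.9412 162.4706] [array([ 696.9, -370.7]), array([10.6, 12.1]), np.float64(68.0)] [0.0125 0.0165]
40 [142.075 174.3  ] [array([680.4, 279.3]), array([21.1, 47.6]), np.float64(63.4)] [0.035  0.0388]
91 [221.6484 168.4176] [array([690.6,  54.4]), array([76.1,  8.6]), np.float64(88.5)] [0.0134 0.0165]
16 [361.375  168.5625] [array([ 679.2, -339.4]), array([ 8.4, 11.8]), np.fl
[... 1713 characters left out ...]
[array([533.4,   3.8]), array([105.5, 173. ]), np.float64(8.1)] [0.0055 0.0405]
231 [369.0693 209.6883] [array([ 560.8, -344.6]), array([32.5, 49. ]), np.float64(85.6)] [0.0084 0.0126]
17 [134.     209.0588] [array([578.9, 289.1]), array([48.1,  2.8]), np.float64(65.7)] [0.0002 0.2066]
23 [128.1304 223.3043] [array([543.3, 311.5]), array([58.6, 14.7]), np.float64(45.0)] [0.0006 0.0035]
475 [339.7895 235.9705] [array([ 492. , -261.5]), array([71.4, 48.6]), np.float64(9.8)] [0.0124 0.018 ]
543 [103.7293 247.768 ] [array([478.6, 368.3]), array([88.1, 45.9]), np.float64(28.0)] [0.0169 0.021 ]
133 [377.2105 238.5564] [array([ 483.3, -360. ]), array([38.2, 25.7]), np.float64(77.1)] [0.0054 0.0106]
```

View pics/cropa.png

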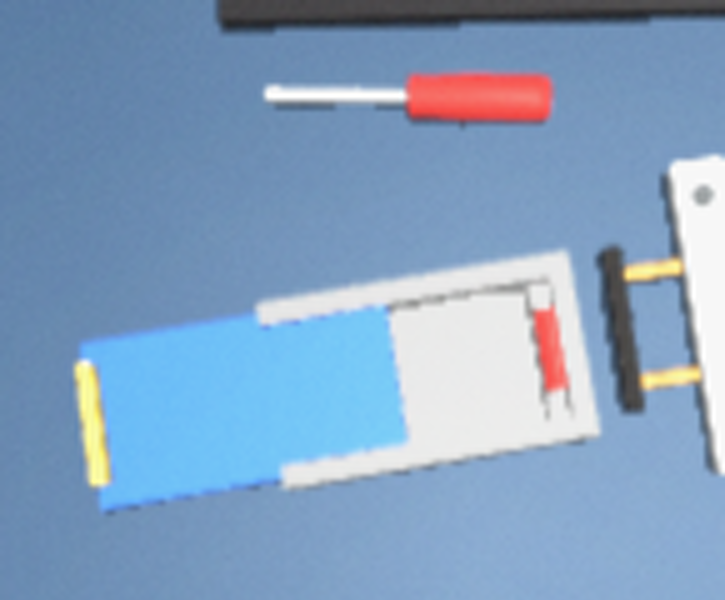

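View pics/cropb.png

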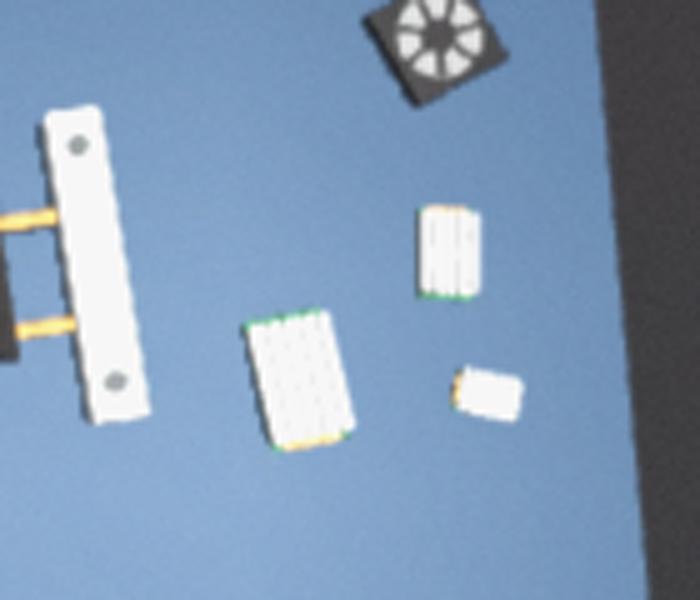

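View pics/cropc.png

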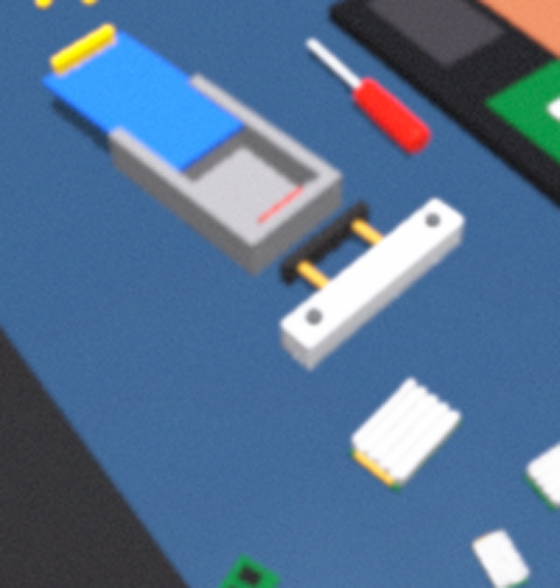

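```bash
cat > meas.py <<'E'
from h import *
np.set_printoptions(precision=4,suppress=True)
def quad(v,m,z,rc):
    k=np.zeros(m.shape,np.uint8);x0,y0,x1,y1=rc;k[y0:y1,x0:x1]=m[y0:y1,x0:x1]
    k=cv2.morphologyEx(k,cv2.MORPH_OPEN,np.ones((2,2)))
    n,l,st,_=cv2.connectedComponentsWithStats(k)
    if n<2: return None
    i=1+np.argmax(st[1:,4]);co=cv2.findContours((l==i).astype(np.uint8),0,2)[0][0][:,0]
    r=cv2.minAreaRect((v.plane(co,z)[:,:2]*1000).astype(np.float32))
    return st[i,4],np.round(r[0],1),np.round(r[1],1),round(r[2],1)
def hs(p):
    h=cv2.cvtColor(p,cv2.COLOR_BGR2HSV).astype(int);return h[...,0],h[...,1],h[...,2]
E
python3 - <<'E'
from meas import *
t=V('top0.npz');H,S,Vv=hs(t.p)
print([(H[y,x],S[y,x],Vv[y,x]) for x,y in((205,230),(173,235),(120,150),(240,225),(265,220))])
rc=(155,190,300,260)
lid=(H>95)&(H<115)&(S>130)&(Vv>215)
print('lid',quad(t,lid,.035,rc))
print('yel',quad(t,(H>18)&(H<35)&(S>80)&(Vv>120),.051,rc))
print('grey',quad(t,(S<60)&(Vv>120),.039,(155,190,277,260)))
print('casefull',quad(t,((S<60)&(Vv>120))|lid|((H>160)|(H<12)),.039,(155,190,277,260)))
print('red',quad(t,((H<8)|(H>172))&(S>90)&(Vv>100),.0315,rc))
print('mod',quad(t,((S<100)&(Vv>130))|((H>15)&(H<90)&(S>60)),.012,(355,195,385,225)))
print('stop',quad(t,(S<60)&(Vv>120),.03,(285,170,320,255)))
print('buf',quad(t,(Vv<70),.022,(270,190,290,240)))
E
```

```text
[(np.int64(102), np.int64(137), np.int64(247)), (np.int64(30), np.int64(93), np.int64(247)), (np.int64(106), np.int64(115), np.int64(160)), (np.int64(90), np.int64(1), np.int64(234)), (np.int64(1), np.int64(153), np.int64(247))]
lid (np.int32(1642), array([515.5, 101.5]), array([ 91.2, 161.3]), 7.7)
yel (np.int32(89), array([503.6, 177. ]), array([58.7, 10. ]), 7.7)
grey (np.int32(1665), array([530. ,   1.4]), array([103.6, 171.6]), 8.2)
casefull (np.int32(3392), array([523.3,  48.5]), array([103.6, 266.8]), 8.2)
red (np.int32(69), array([539.6, -64.6]), array([41.7, 11.5]), 7.7)
mod (np.int32(884), array([ 561.4, -356.1]), array([80.6, 84.2]), 86.0)
stop (np.int32(811), array([ 556.8, -157.1]), array([172.8,  35.2]), 6.7)
buf None
```

```bash
cat > rob.py <<'E'
from cell import env,kin,camera,calibration,job
from meas import *
from scipy.spatial.transform import Rotation as R
def Q(deg):
    a=np.radians(deg);y=np.array([np.cos(a),np.sin(a),0]);z=np.array([0,0,-1.]);x=np.cross(y,z)
    q=R.from_matrix(np.c_[x,y,z]).as_quat();return [q[3],q[0],q[1],q[2]]
def st(m=''):
    s=env.get_state();print(m,round(s['time'],2),np.round(s['tcp_pos'],4),'F',np.round(s['force'],1),'op',round(s['opening'],4));return s
E
python3 - <<'E'
from rob import *
for p,angs in (((.562,-.352,.25),(86,-94)),((.533,-.022,.1),(7.9,187.9)),((.5,.23,.11),(7.9,187.9))):
    for a in angs:
        try: j=kin.inverse_kinematics(list(p),Q(a));print(p,a,None if j is None else np.round(j,2))
        except Exception as e: print(a,e)
st()
env.reach([.562,-.352,.25],Q(86))
st()
v=snap('wrist','w1.npz');cv2.imwrite('pics/w1.png',v.p);st()
print(env.get_state()['qpos'],v.C)
E
```

```text
(0.562, -0.352, 0.25) 86 [-0.05  0.62  0.77  1.67 -0.49  1.05  2.38]
(0.562, -0.352, 0.25) -94 [-0.16  0.71  0.97  1.68 -0.64  1.11 -0.64]
(0.533, -0.022, 0.1) 7.9 [-0.37  0.57  0.37  2.06 -0.37  0.58  0.4 ]
(0.533, -0.022, 0.1) 187.9 [-0.9   1.06  1.26  2.09 -1.23  1.07 -1.98]
(0.5, 0.23, 0.11) 7.9 [-0.76  0.55  0.27  2.01 -0.25  0.61 -0.18]
(0.5, 0.23, 0.11) 187.9 [-0.29  0.56 -0.33  1.98  0.29  0.65  2.48]
 0.15 [0.3054 0.6016 0.3031] F [-0.2 -0.3  0.2] op 0.0852
 3.6 [ 0.5626 -0.3512  0.2499] F [-0.2  0.6  0.5] op 0.0853
 3.65 [ 0.5625 -0.3513  0.2499] F [-0.3  0.3  0.7] op 0.0851
[-0.0533  0.6217  0.7713  1.6743 -0.488   1.0482  2.3767] [ 0.4914 -0.346   0.3211]
```

View pics/w1.png

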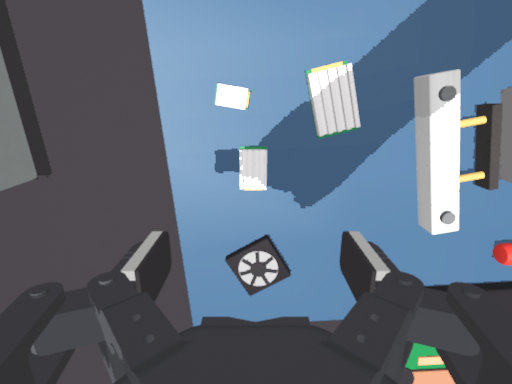

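```bash
python3 - <<'E'
from rob import *
v=V('w1.npz');H,S,Vv=hs(v.p)
m=((S<70)&(Vv>110))|((H>12)&(H<90)&(S>60)&(Vv>60))
rc=(232,140,275,196)
for z in(.012,.008):print(quad(v,m,z,rc))
print('white only',quad(v,(S<50)&(Vv>110),.012,rc))
print('stop',quad(v,(S<60)&(Vv>100),.03,(408,60,470,240)))
cv2.imwrite('pics/w1c.png',cv2.resize(np.hstack([v.p[140:200,225:285],cv2.cvtColor((m*255).astype(np.uint8),8)[140:200,225:285]]),None,fx=6,fy=6,interpolation=0))
t=V('top0.npz');H,S,Vv=hs(t.p)
print('top',quad(t,((S<60)&(Vv>150)),.012,(355,195,385,225)))
P=v.cloud();print(np.median(P[160:180,245:262,2]))
E
```

```text
(np.int32(1266), array([ 563.8, -352.1]), array([30.7, 50.2]), 85.3)
(np.int32(1266), array([ 564.7, -352.2]), array([31.1, 50.8]), 85.3)
white only (np.int32(1162), array([ 565.4, -352.2]), array([30.7, 46.9]), 85.3)
stop (np.int32(7050), array([ 562.9, -161.1]), array([171.7,  44.8]), 6.8)
top (np.int32(213), array([ 561.1, -355.9]), array([30.5, 48.5]), 85.8)
0.011759510080064484
```

View pics/w1c.png

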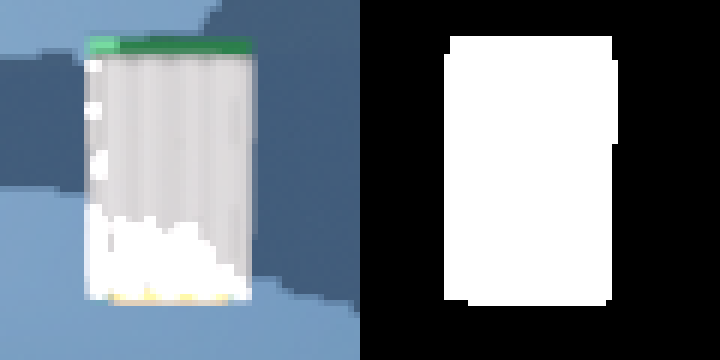

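```bash
python3 - <<'E'
from rob import *
env.grip(.055,40)
env.reach([.5633,-.3525,.13],Q(85.3));st()
print(env.movel([.5633,-.3525,.0745],velocity=.08,stop_force=8));st()
env.grip(0.0,40);s=st('gripped')
z0=s['tcp_pos'][2]
v=snap('wrist','w2.npz');cv2.imwrite('pics/w2.png',v.p)
env.movel([.5633,-.3525,.15],velocity=.1);st('lifted')
v=snap('side','s2.npz');cv2.imwrite('pics/s2.png',cv2.resize(v.p[180:384,200:450],None,fx=2.8,fy=2.8))
E
```

```text
4.61 [ 0.5635 -0.3532  0.1308] F [-0.6 -1.4  1.1] op 0.0552
False
 5.45 [ 0.5634 -0.3528  0.0747] F [ 0.2 -0.8 -0.4] op 0.0551
gripped 5.8 [ 0.5637 -0.3528  0.0752] F [-1.  -0.4  4. ] op 0.0287
lifted 6.76 [ 0.5631 -0.3521  0.1495] F [-0.1  0.7  0.1] op 0.029
```

View pics/w2.png

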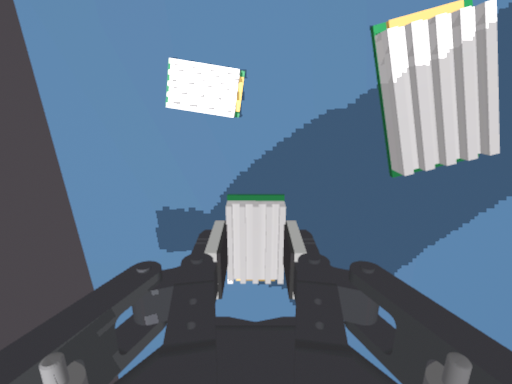

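View pics/s2.png

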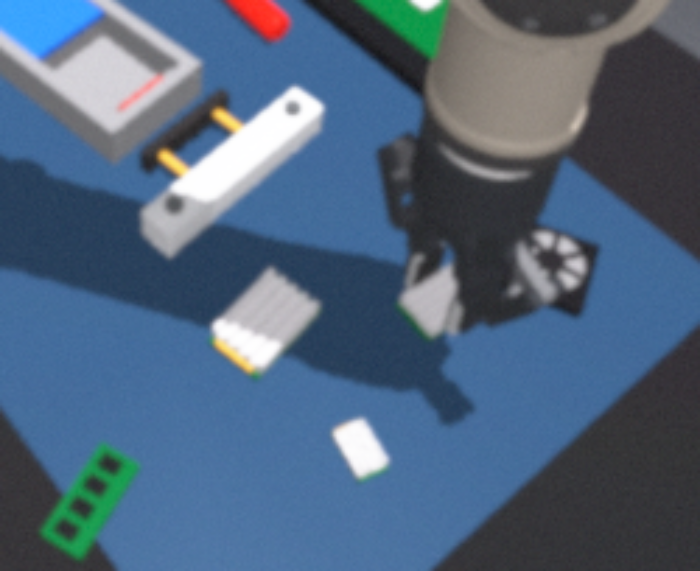

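```bash
python3 - <<'E'
from rob import *
env.reach([.533,-.022,.19],Q(7.9));st('over')
v=snap('wrist','w3.npz');cv2.imwrite('pics/w3.png',v.p)
E
```

```text
over 8.23 [ 0.5331 -0.0227  0.19  ] F [ 0.6 -1.2 -0.8] op 0.0284
```

View pics/w3.png

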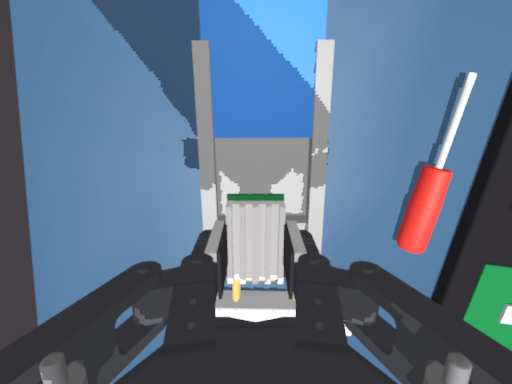

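```bash
python3 - <<'E'
from rob import *
v=V('w3.npz');H,S,Vv=hs(v.p)
g=(S<50)
L=[];Rr=[]
for r in list(range(50,135,6)):
    u=np.where(g[r,185:222])[0]+185; w=np.where(g[r,300:345])[0]+300
    L.append((u.min()-.5,r,u.max()+.5));Rr.append((w.max()+.5,r,w.min()-.5))
L=np.array(L);Rr=np.array(Rr)
def fit(P):
    c=P[:,:2].mean(0);d=np.linalg.svd(P[:,:2]-c)[2][0];return c,d if d[1]<0 else -d
lo,ro,li,ri=[fit(v.plane(q,.039)) for q in(L[:,:2],Rr[:,:2],L[:,[2,1]],Rr[:,[2,1]])]
for n,(c,d) in zip(('lo','ro','li','ri'),(lo,ro,li,ri)): print(n,c,np.degrees(np.arctan2(d[1],d[0])))
# width & centreline
d=(lo[1]+ro[1]);d/=np.linalg.norm(d);n=np.array([-d[1],d[0]])
print('w',(lo[0]-ro[0])@n,(li[0]-ri[0])@n,'mid n',(lo[0]+ro[0])@n/2,(li[0]+ri[0])@n/2,'old',np.array([.5297,.001])@n, 'ang',np.degrees(np.arctan2(d[1],d[0])))
e=v.plane([(262,137)],.035)[0,:2];print('lid front',e,e@d)
print('tcp n,d',env.get_state()['tcp_pos'][:2]@n,env.get_state()['tcp_pos'][:2]@d,n)
e=v.plane([(262,41.5)],.039)[0,:2];print('lip rear end',v.plane([(200,42.5),(325,40)],.039)[:,:2]@d)
E
```

```text
lo [0.4771 0.0471] -81.7527067912604
ro [0.5773 0.061 ] -81.91871873751329
li [0.4894 0.0488] -81.75766870573901
ri [0.5649 0.0593] -81.4822977408643
w -0.10110524108605765 -0.07620036754793752 mid n 0.5295446775510014 0.529474308231489 old 0.5244734706949323 ang -81.83571276438684
lid front [0.5317 0.0213] 0.05438866853207462
tcp n,d 0.524485752428375 0.09838942448256234 [0.9899 0.142 ]
lip rear end [-0.0125 -0.0137]
```

```bash
python3 - <<'E'
from rob import *
v=V('w3.npz');s=env.get_state();p=np.array(s['tcp_pos'])
print('grasp px',v.px(p-[0,0,.054]),'tip',v.px(p-[0,0,.0726]), 'C',v.C)
H,S,Vv=hs(v.p)
s0=V('side0.npz')
H,S,Vv=hs(s0.p)
print('red side',quad(s0,((H<8)|(H>170))&(S>90)&(Vv>100),.0315,(235,200,262,225)))
print('lid',quad(s0,(H>100)&(H<112)&(S>170)&(Vv>180),.035,(160,145,240,205)))
print('yel',quad(s0,(H>18)&(H<35)&(S>100)&(Vv>120),.051,(160,145,240,205)))
cv2.imwrite('pics/s0c.png',cv2.resize(s0.p[140:250,155:295],None,fx=5.4,fy=5.4,interpolation=cv2.INTER_CUBIC))
E
```

```text
grasp px [256.6633 252.996 ] tip [256.4913 235.763 ] C [0.5226 0.0476 0.2611]
red side None
lid (np.int32(1569), array([521.4,  97. ]), array([ 94.6, 168.5]), 9.4)
yel (np.int32(152), array([507. , 168.8]), array([68.9, 20.6]), 8.3)
```

View pics/s0c.png

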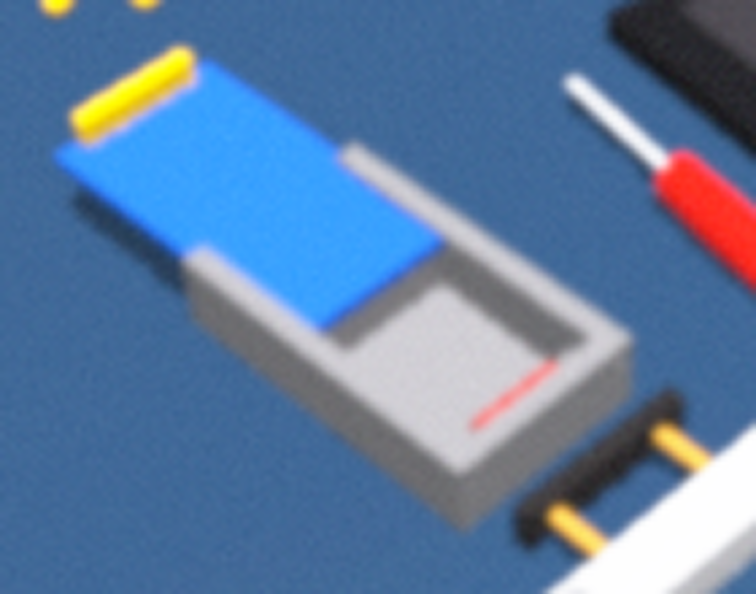

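```bash
python3 - <<'E'
from rob import *
env.movel([.5372,-.0194,.135],velocity=.12,rot=Q(8.2));st('over')
v=snap('wrist','w4.npz');cv2.imwrite('pics/w4.png',v.p)
E
```

```text
over 8.89 [ 0.5373 -0.02    0.1353] F [ 0.4 -1.5 -0.3] op 0.0288
```

View pics/w4.png

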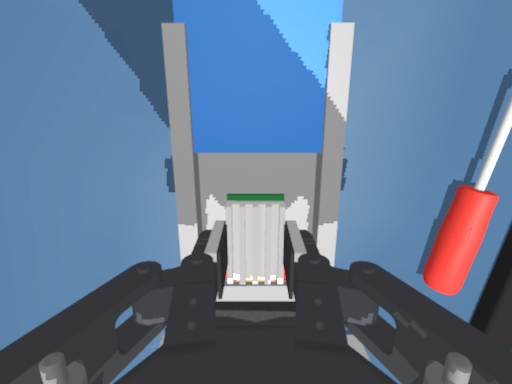

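```bash
python3 - <<'E'
from rob import *
s=env.get_state();f0=np.array(s['force'])
print(env.movel([.5372,-.0196,.0793],velocity=.06,stop_force=5));s=st('down')
if s['tcp_pos'][2]<.083:
    env.grip(.037);st('open')
    v=snap('wrist','w5.npz');cv2.imwrite('pics/w5.png',v.p)
    env.movel([.5372,-.0196,.15],velocity=.12);st('up')
    v=snap('top','t5.npz');cv2.imwrite('pics/t5.png',cv2.resize(v.p[150:290,155:300],None,fx=4,fy=4))
    v=snap('wrist','w6.npz');cv2.imwrite('pics/w6.png',v.p)
E
```

```text
True
down 9.84 [ 0.5368 -0.0196  0.0792] F [-0.4  0.2  5.9] op 0.0288
open 10.09 [ 0.5361 -0.0194  0.0785] F [ 0.5  0.3 -0.1] op 0.0371
up 10.88 [ 0.5369 -0.0193  0.1495] F [-0.5 -0.4 -0.4] op 0.037
```

View pics/w6.png

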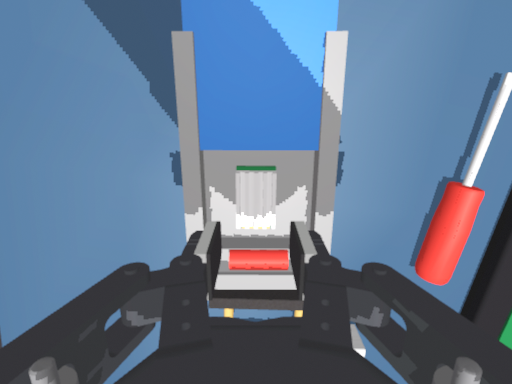

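View pics/t5.png

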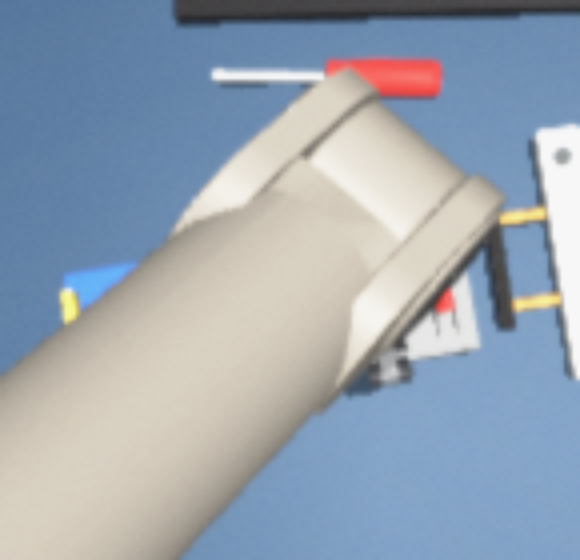

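```bash
cat >> rob.py <<'E'
N=np.array([.9899,.142]);D=np.array([.142,-.9899])
def P(d,z,n=.529): return [*(N*n+D*d),z]
def nd(s): p=np.array(s['tcp_pos'][:2]);f=np.array(s['force'][:2]);return f"t {s['time']:.2f} d {p@D*1e3:.1f} n {p@N*1e3:.1f} z {s['tcp_pos'][2]*1e3:.1f} Fd {f@D:.1f} Fn {f@N:.1f} Fz {s['force'][2]:.1f}"
E
python3 - <<'E'
from rob import *
env.grip(.024)
env.movel(P(-.155,.15),velocity=.2);print(nd(env.get_state()))
v=snap('wrist','w7.npz');cv2.imwrite('pics/w7.png',v.p)
print(env.movel(P(-.155,.105),velocity=.12,stop_force=6));print(nd(env.get_state()))
v=snap('side','s7.npz');cv2.imwrite('pics/s7.png',cv2.resize(v.p[90:260,120:320],None,fx=3.5,fy=3.5))
E
```

```text
t 12.67 d -153.6 n 529.0 z 150.2 Fd -0.1 Fn -0.4 Fz 0.3
False
t 13.24 d -154.4 n 529.2 z 105.1 Fd 0.6 Fn 0.1 Fz -0.8
```

View pics/w7.png

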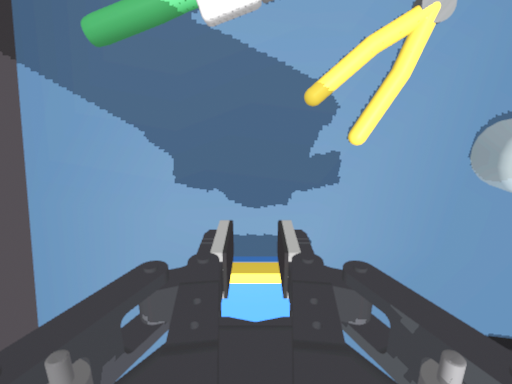

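View pics/s7.png

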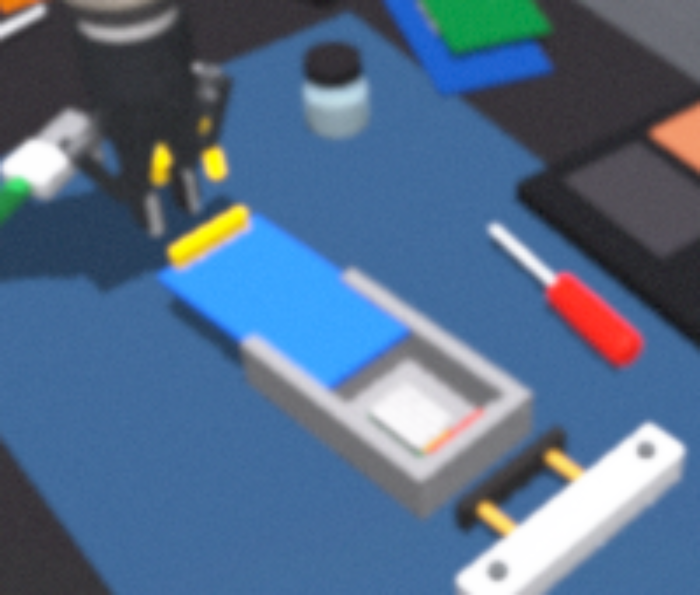

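```bash
python3 - <<'E'
from rob import *
h=env.movel(P(-.055,.105),velocity=.04,stop_force=5);print(h,nd(env.get_state()))
v=snap('side','s8.npz');cv2.imwrite('pics/s8.png',cv2.resize(v.p[90:260,120:320],None,fx=3.5,fy=3.5))
E
```

```text
False t 15.94 d -55.1 n 529.0 z 105.0 Fd -1.0 Fn 0.1 Fz 0.7
```

View pics/s8.png

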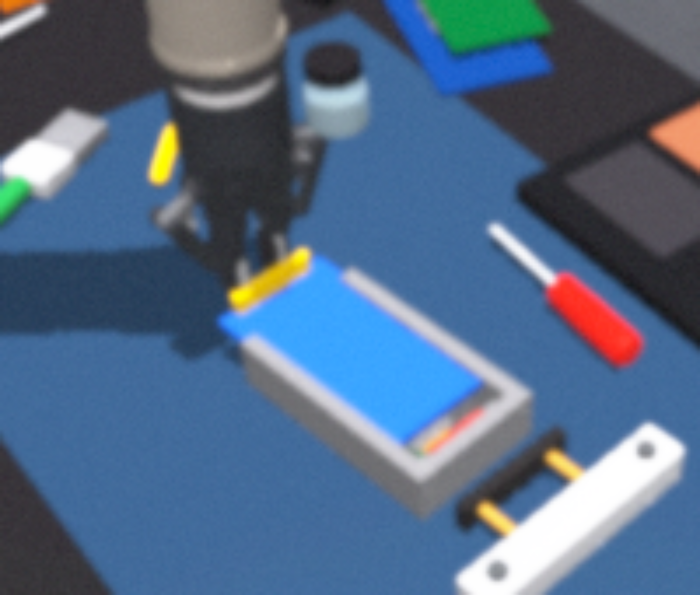

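```bash
python3 - <<'E'
from rob import *
for d in np.arange(-.045,.0,.004):
    h=env.movel(P(d,.105),velocity=.02,stop_force=9);print(h,nd(env.get_state()))
    if h: break
v=snap('side','s9.npz');cv2.imwrite('pics/s9.png',cv2.resize(v.p[90:260,120:320],None,fx=3.5,fy=3.5))
E
```

```text
False t 16.64 d -44.9 n 529.1 z 105.0 Fd 0.5 Fn -0.4 Fz -0.8
False t 16.99 d -41.1 n 529.0 z 105.0 Fd -1.0 Fn -0.1 Fz -0.2
False t 17.34 d -37.2 n 529.1 z 105.0 Fd -3.6 Fn 0.0 Fz -0.5
False t 17.69 d -32.7 n 529.1 z 105.0 Fd -2.5 Fn 0.1 Fz 0.4
False t 18.04 d -28.7 n 529.0 z 105.0 Fd -3.0 Fn -0.2 Fz 0.6
False t 18.39 d -24.7 n 529.0 z 105.0 Fd -3.0 Fn -0.4 Fz 0.5
False t 18.74 d -21.9 n 529.1 z 104.9 Fd -6.0 Fn 1.6 Fz -0.2
False t 19.09 d -18.5 n 529.2 z 104.9 Fd -7.1 Fn 0.7 Fz 0.3
False t 19.44 d -13.7 n 529.2 z 105.0 Fd -4.9 Fn 0.2 Fz 1.5
False t 19.79 d -7.9 n 528.9 z 105.1 Fd -0.5 Fn -0.5 Fz -0.8
False t 20.14 d -5.9 n 529.2 z 105.0 Fd -4.8 Fn 0.7 Fz 0.6
True t 20.35 d -5.9 n 529.2 z 104.6 Fd -0.6 Fn 0.1 Fz 1.2
```

View pics/s9.png

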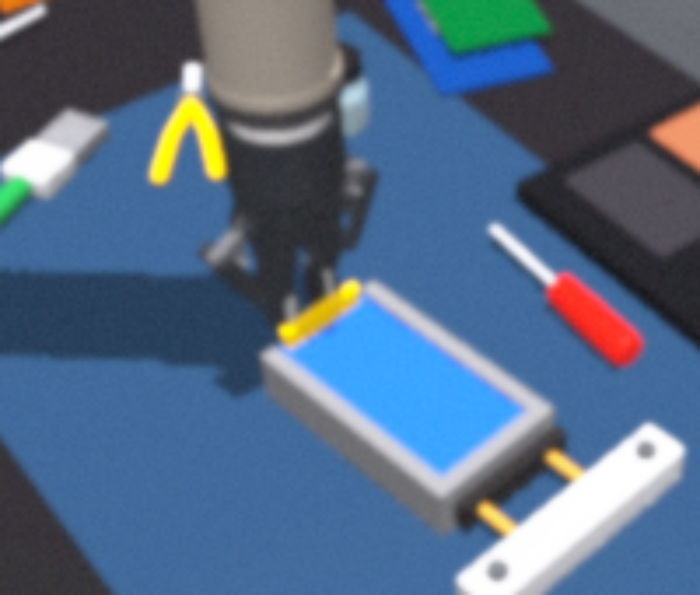

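```bash
python3 - <<'E'
from rob import *
h=env.movel(P(.002,.105),velocity=.015,stop_force=14);print(h,nd(env.get_state()))
env.movel(P(-.05,.105),velocity=.08);
env.movel(P(-.05,.2),velocity=.2);print(nd(env.get_state()))
env.reach(P(.02,.33),Q(8.2));print(nd(env.get_state()))
v=snap('wrist','w10.npz');cv2.imwrite('pics/w10.png',v.p)
env.reach([.45,.4,.3],Q(40));print(nd(env.get_state()))
v=snap('top','t10.npz');cv2.imwrite('pics/t10.png',cv2.resize(v.p[160:270,155:305],None,fx=5,fy=5,interpolation=cv2.INTER_CUBIC))
H,S,Vv=hs(v.p);rc=(155,190,300,260)
yel=quad(v,(H>18)&(H<35)&(S>80)&(Vv>120),.051,(155,190,240,260));print(yel)
lid=(H>95)&(H<115)&(S>130)&(Vv>215)
print('lid',quad(v,lid,.035,rc))
print('full',quad(v,((S<60)&(Vv>120))|lid|((H>18)&(H<35)&(S>80)&(Vv>120)),.039,(155,190,281,260)))
E
```

```text
True t 20.81 d -5.5 n 529.0 z 104.1 Fd -0.7 Fn -1.3 Fz 1.0
t 22.13 d -50.1 n 528.6 z 199.3 Fd -0.7 Fn -0.0 Fz -1.4
t 22.77 d 19.6 n 528.7 z 329.0 Fd -0.5 Fn 0.3 Fz -0.5
t 24.16 d -329.8 n 503.1 z 300.4 Fd 0.1 Fn -0.2 Fz 0.2
(np.int32(39), array([526.5,  64.6]), array([32.6,  8.6]), 7.6)
lid (np.int32(6), array([554.2,  56.4]), array([2.7, 5.4]), 89.4)
full (np.int32(810), array([533.5, -17. ]), array([103.7, 171.5]), 7.6)
```

View pics/w10.png

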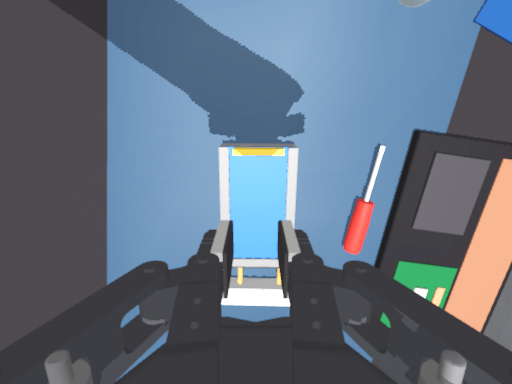

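View pics/t10.png

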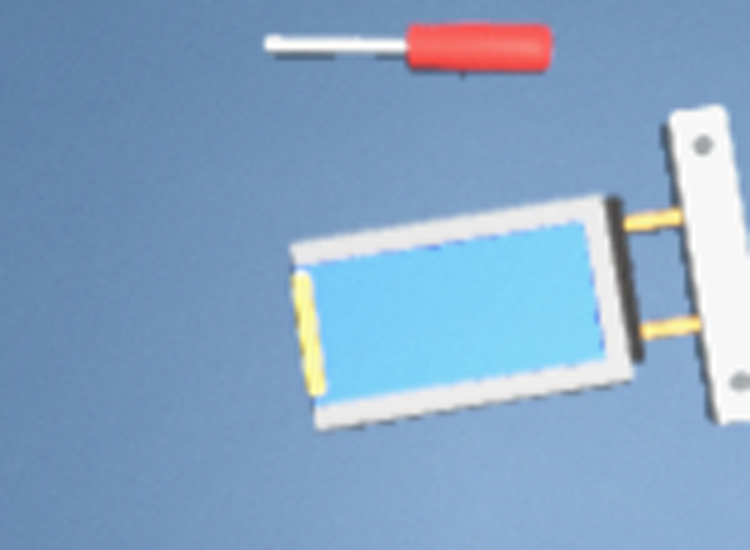

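```bash
python3 -c "
from rob import *
st();job.job_done();st()"
```

```text
24.21 [0.4513 0.3978 0.3005] F [-0.2 -0.1  0.7] op 0.024
the job is handed in; nothing more can be done
the job is handed in; nothing more can be done
```

I placed the module in the case, closed the lid until it snapped over the ridge and reached its end wall, and handed the job in at 24.2 s. No verdict was reported.

- **Module:** I picked the middle-sized of the three look-alikes, about 50 × 30 mm. I set it down by feel, with about 5 N of contact at floor height, and released it. The wrist and side pictures showed it flat and clear of the lid. I couldn't see it after the lid was shut.
- **Lid:** I pushed it slowly, and the case slid about 15–20 mm onto the buffer. The ridge then gave at about 7 N, which is under the stated 8–13 N. I read forces only between 4 mm steps, so the peak may have been higher. The lid met a hard wall, and two presses stopped there at changes of 9 N and 14 N; the second moved only 0.4 mm.
- **Final pictures:** Case and lid together measure 171.5 mm long (nominal 170 mm), and the yellow bar is flush with the case end to within about 1 mm. The case is against the buffer and the arm is clear. I never came near the jar, but did not check it specifically at the end.
- **Disagreement between cameras:** The top camera placed the case about 5 mm sideways from where the wrist and side cameras did. I went with those two, and the module and the lid push both lined up.

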